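Lock the dough roller's gap with its index pin

ROBOT

A 6-joint arm with a two-finger parallel gripper is mounted at the origin on the work surface. World frame = base frame: x ahead of the robot, y to its left, z up, the work surface at z = 0. Lengths are in m, angles in degrees, forces in N, time in s.
With the tool pointing down it reaches from about 0.25 to 0.725 m from the base axis. Payload 9.7 kg.
Tool frame: the origin (TCP) lies midway between the tips of the shut fingers; the grasp point (between the pads) lies 19 mm behind it; z points along the fingers, y is the line along which they close (so a half turn about z gives the same grasp; the last joint's range is limited). The gripper opens to 85 mm and grips with 20 to 120 N. Pads are 22 mm wide; open, the fingers measure 114 mm over their backs; the gripper's body (76 mm by 85 mm) begins 54 mm behind the grasp point. The pads swing forward as they close: fully open they stand 13 mm farther back than shut.
Start: joints at [-67.724, 4.979, 10.078, 95.1, 0, 90], TCP at [0.208, -0.509, 0.231] pointing down, gripper open.
Joint ranges: [-179.16, 179.16], [-48.56, 103.87], [-65.8, 70.77], [-126.05, 130.52], [-82.76, 87.17], [-180, 180]. Speed limits (degrees/s): [127.2, 127.2, 147.25, 180, 180, 180].

INTERFACE

Orientations are given as [roll, pitch, yaw] about the fixed x, y, z axes, in that order (R = Rz(yaw) Ry(pitch) Rx(roll)).
In Python, from workcell import bot gives the robot as it stands. The module is installed in compiled form; this text tells all that it offers.
- The arm moves only by the tool send_rows, never from a script. Its argument "moves" is one flat list of numbers, 7 for each row, row after row: the shift along the world's x, y, z normalised to -1 to 1, where 1 is 0.025 m, then the turn, a rotation vector about the world's x, y, z normalised to -1 to 1, where 1 is 0.15 rad, then the closure, from -1 (fully open) to 1 (shut), so that 0 is half open. A call has 1 to 8 rows; each row shifts and turns the commanded pose from where the row before left it; what a row does not reach is not made up. A row lasts 1/8 s, in which the tool goes at most 62.5 mm and 10.7 degrees, less where a joint would pass 70% of its speed; a pose out of reach is approached as far as the arm can. A call with a number of a shift or a turn outside -1 to 1 is refused whole. A call with a gripper value outside its range is refused whole. The fingers move at their own pace and stop on an object; "squeeze" is the grip in N (left out, the last holds). Time passes only in rows, so rows that do not move let the fingers close. It gives the time, the measured TCP pose, the force, the opening and the grip force at its end, in the units of the state.
- bot.get_obs(): the state, without advancing time (a new reading comes with each control period).
- bot.camera(name): name is "side" or "top"; returns a dict with "color" (384x512x3 uint8, red, green, blue), "camera_matrix" (3x3 intrinsics, pixels), "D" ([k1, k2, p1, p2, k3] as OpenCV has them; the pictures are not rectified), "R" (3x3) and "t" (3): a world point X has camera coordinates R X + t. Camera axes: x right, y down, z forward; pixel columns grow to the right and rows downward; lengths in m; the calibration is good to about 2 mm. A picture is of the moment at which its call begins. There is no depth.
- bot.job_done(): hands the job in; it is judged then, once.
Trained networks look in the newest picture that a camera, given by its name, has taken for a name from the list of things; names that differ only in an ending like _2 or _b are one class to them, and where a whole thing is asked for, a point or a joint stands for the part that bears it (a point fixed in the world has none). Each returns a list of dicts, best first, with "p" (0 to 1); they miss things now and then, are a little off and sometimes report something else, mostly with a low value. They report only what shows in the picture. A call takes as long as a camera call.
- bot.boxes_of(camera, query): "extent" ([left, top, right, bottom] in pixels, round what is visible of it).
- bot.trace(camera, query): "region" (384x512 bool, what is visible of it) and "extent" ([left, top, right, bottom] in pixels, round what is visible of it).
- bot.landmark_of(camera, query): "pixel" ([column, row] in pixels: a listed point, or the origin of a listed thing).
The state is a dict: "time": time; "q": joint angles; "qd": joint speeds; "joint_efforts": joint torques, N m; "ee_pos": TCP position; "tcp_rot": TCP orientation; "wrist_force": force on the tool from outside, world axes, zero at the start; "torque": the same for the moment, N m; "opening": finger opening in m; "grasp_force": force on a finger pad.
Only numpy, scipy, OpenCV 4.12 (cv2) and the standard library are available. Lean on these libraries where they do the work, as an engineer would, in place of code of your own. Each camera call takes 0.05 s, during which the arm holds its last target. There are 200 camera calls.

TASK

Set the dough roller to its dumpling-wrapper gap: take the index pin from its parking socket, stand it loose in the hole on top of the bearing block, then swing the red-gripped gap lever slowly up from where it leans until the bush inside lines up and the pin falls into its cross-hole. Stop the lever as soon as you feel the pin catch, without forcing lever or pin, then push the pin gently fully home, its black head flat on the block, and let go. Leave the other kitchen things where they are.

Things in the scene. Friction and masses are not known exactly. Their poses are not given: they have to be found in the camera images.
- machine: Hand dough roller, white side plates, rollers along y, fixed by suction feet; base 184 x 236 mm. Origin at table level under the bush axis, mid-width; x away from its front, y to the gap lever's side, z up. Aluminium bearing block outside the side plate (y 86 to 124 mm), its top boss 42 x 38 mm, 151 mm high. The bush in it (60 mm diameter, one 11 mm cross-hole) turns about y, 78 mm up.
- guide (a point): Centre of the mouth of the upright guide hole in the bearing block's top, 151 mm up, axes as the machine's. Hole 18 mm wide for 10 mm, then 11 mm wide for 32 mm, opening on the bush's top 43 mm below the mouth. The pin stands loose in it on the bush and falls about 10 mm by its own weight when the cross-hole comes below (within about 0.04 rad of turn).
- socket (a point): Centre of the top of the parking socket, an aluminium block 30 x 30 mm on a lug of the base beyond the lever, 60 mm above the table, with an 11 mm hole. The pin stands upright in it at the start, not clamped, its collar on the rim, its tip 48 mm below the top and the underside of its black knob 8 mm above.
- pin: Index pin, 86 mm, 70 g; origin at the tip's centre, z to the head. Steel shank 10 mm thick up to 48 mm, round-nosed collar 16 mm thick from 48 to 56 mm, black knob 24 mm thick from 56 to 86 mm. Home: knob's underside on the guide's mouth, tip 56 mm below it; standing on the bush it is 13 mm higher. Spring balls stop it 2 to 5 mm short of home; 10 to 20 N pushes it past.
- lever: Gap lever, dark steel arm. Origin on the bush axis, 73 mm below the guide's mouth; z along the arm to the grip, y along the axis. Starts leaning 0.8 to 1.05 rad to the machine's -x; swings over the top to 0.75 rad past upright. Drag 2 to 3 N at the grip; stays put. It sits on the bush only roughly: the holes line up with it anywhere within 0.5 rad of upright. Blocked hard once the pin is in.
- grip (a point): Middle of the lever's red grip, a cylinder 20 mm diameter and 48 mm long lying along the machine's y, that revolves freely on its stud, 100 mm from the bush axis, its middle 58 mm beyond the guide hole along y.
- steamer: Stainless steamer insert, round, 196 mm wide, 81 mm high with its two loops; origin under its centre. Leave alone.
- tray: Clear acrylic dumpling tray with ridges, 200 x 270 x 20 mm; origin under its centre. Leave alone.
- rolling_pin: Short maple rolling pin, 240 mm long along its x, 29 mm thick; origin under its middle. Leave alone.
- shaker: Glass salt shaker with steel twist cap, 46 mm wide, 80 mm high; origin under its centre. Leave alone.

How it is judged:
By the outcome, as a careful person would: the job done as asked, in the order asked, and still so for the second after the job is handed in, with the robot touching nothing.
It also fails if it takes over 72 s, if anything falls off the work surface, if the arm or the gripper's body presses on something with over 40 N, if the wrist force passes 120 N, or if a joint passes its speed limit or range.

## Working session

There is one attempt and no reset: what is moved stays moved. The work goes in short steps, Python scripts to look and compute and a tool call to move; the robot and the scene stay as the last step left them, time stands still between calls to the robot, and variables do not carry over. Pictures are saved under pics/ and viewed, at most 10 in all, crops included, and the job is handed in when it is done.

Besides the shell and the picture viewer there is one more tool, called after ">>>" by a JSON object that holds its "op" and its "data", one argument or row to a line. send_rows: Moves the arm, as the interface text tells. Its arguments: {"type":"object","properties":{"moves":{"type":"array"},"squeeze":{"type":"number"}},"required":["moves"]}

```bash
mkdir -p pics; cat > h.py <<'E'
import numpy as np,cv2
from workcell import bot
Q=['guide','socket','pin','lever','grip','machine']
def ray(c,px):
    u=cv2.undistortPoints(np.array([[px]],float),c['camera_matrix'],c['D'] if isinstance(c['D'],np.ndarray) else np.array(c['D'])).ravel()
    R=np.array(c['R']);t=np.array(c['t']).ravel()
    d=R.T@np.array([u[0],u[1],1.]);return -R.T@t,d/np.linalg.norm(d)
def atz(c,px,z):
    o,d=ray(c,px);return o+d*(z-o[2])/d[2]
def tri(c1,p1,c2,p2):
    o1,d1=ray(c1,p1);o2,d2=ray(c2,p2)
    s=np.linalg.lstsq(np.c_[d1,-d2],o2-o1,rcond=None)[0]
    a=o1+d1*s[0];b=o2+d2*s[1];return (a+b)/2,np.linalg.norm(a-b)
def proj(c,X):
    return cv2.projectPoints(np.array(X,float).reshape(-1,3),cv2.Rodrigues(np.array(c['R']))[0],np.array(c['t'],float),np.array(c['camera_matrix']),np.array(c['D'],float))[0].reshape(-1,2)
E
python3 - <<'E'
from h import *
np.set_printoptions(precision=4,suppress=True)
C={n:bot.camera(n) for n in('side','top')}
for n,c in C.items():
    cv2.imwrite(f'pics/{n}0.png',c['color'][:,:,::-1]); print(n,ray(c,(256,192)))
L={}
for q in Q+['steamer','tray','rolling_pin','shaker']:
    for n in C:
        r=bot.landmark_of(n,q); L[n,q]=r
        print(n,q,[(np.round(a['pixel'],1),round(a['p'],2)) for a in r[:2]])
    if L['side',q] and L['top',q]: print(q,tri(C['side'],L['side',q][0]['pixel'],C['top'],L['top',q][0]['pixel']))
print(bot.get_obs())
E
```

```text
side (array([0.4056, 0.9972, 1.0686]), array([ 0.0477, -0.7323, -0.6793]))
top (array([ 0.384 , -0.0617,  1.8507]), array([ 0.0649, -0.0044, -0.9979]))
side guide [(array([236.6, 201.7]), 0.62)]
top guide [(array([218.3, 179.7]), 0.78)]
guide (array([0.5303, 0.0596, 0.1552]), np.float64(0.016918602035730704))
side socket [(array([213.9, 242.3]), 0.89)]
top socket [(array([198. , 171.4]), 0.62)]
socket (array([0.5789, 0.1403, 0.061 ]), np.float64(0.000217136663447057))
side pin [(array([214. , 253.5]), 0.66)]
top pin [(array([202.1, 171.4]), 0.36)]
pin (array([ 0.5839,  0.1317, -0.001 ]), np.float64(0.0027797738017878494))
side lever [(array([231.7, 215.3]), 0.94), (array([233.9, 134.3]), 0.52)]
top lever [(array([224.3, 183.6]), 0.65)]
lever (array([0.535 , 0.044 , 0.0804]), np.float64(0.007665788412546406))
side grip [(array([260.1, 217.8]), 0.72)]
top grip [(array([205.9, 203.5]), 0.58)]
grip (array([0.4538, 0.1045, 0.1428]), np.float64(0.008407738237374413))
side machine [(array([238.1, 212.5]), 0.59)]
top machine [(array([248.3, 181.3]), 0.75), (array([349.9, 246.9]), 0.63)]
mach
[... 592 characters left out ...]
17847060053252196))
side shaker [(array([258.7, 298.1]), 0.86), (array([233.2, 217.4]), 0.46)]
top shaker [(array([164.7, 208.8]), 0.53)]
shaker (array([ 0.4406,  0.2743, -0.0042]), np.float64(0.012177276813609205))
{'time': 1.1, 'q': array([-67.723 ,   4.978 ,  10.0789,  95.099 ,   0.0001,  90.0023]), 'qd': array([-0.078 , -0.0815,  0.0094, -0.0082,  0.0616,  0.004 ]), 'joint_efforts': array([  0.0024, -52.0112,  46.4865,   0.002 ,   0.0001,   0.    ]), 'ee_pos': array([ 0.2085, -0.509 ,  0.2313]), 'tcp_rot': array([179.998 ,  -0.0001,  22.2747]), 'wrist_force': array([0.6686, 0.5   , 0.158 ]), 'torque': array([ 0.0029, -0.0186,  0.0309]), 'grasp_force': 0.0, 'opening': 0.08556682409345738}
```

View pics/side0.png

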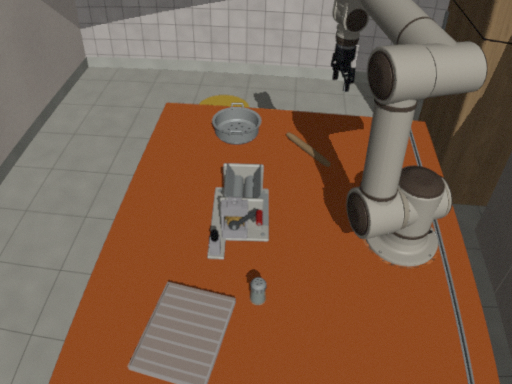

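View pics/top0.png

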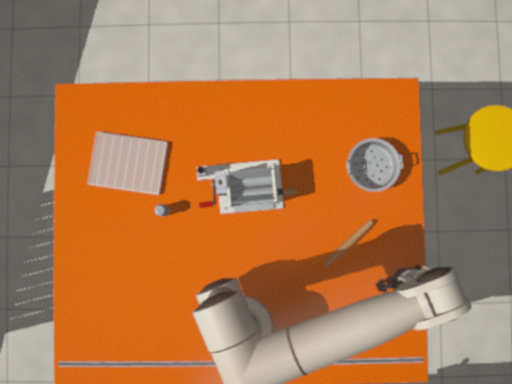

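The side view shows the machine at about (240,210), with the black pin knob at (214,235) on its lug and the red grip at (259,217). The top view shows the socket at about (201,171), the boss at about (221,182) and the grip at (206,204). I'll zoom in on both.

```bash
python3 - <<'E'
import cv2,numpy as np
a=cv2.imread('pics/side0.png')[155:265,195:285];b=cv2.imread('pics/top0.png')[150:225,185:295]
cv2.imwrite('pics/c1.png',cv2.resize(a,None,fx=5.4,fy=5.4,interpolation=cv2.INTER_CUBIC))
cv2.imwrite('pics/c2.png',cv2.resize(b,None,fx=7,fy=7,interpolation=cv2.INTER_CUBIC))
E
```

```text
(no output)
```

View pics/c1.png

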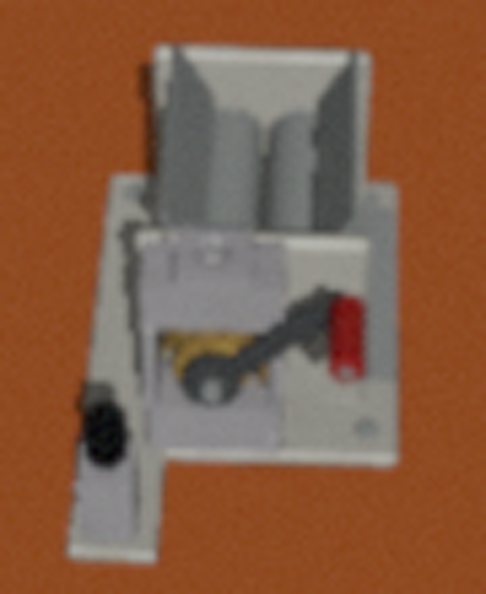

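View pics/c2.png

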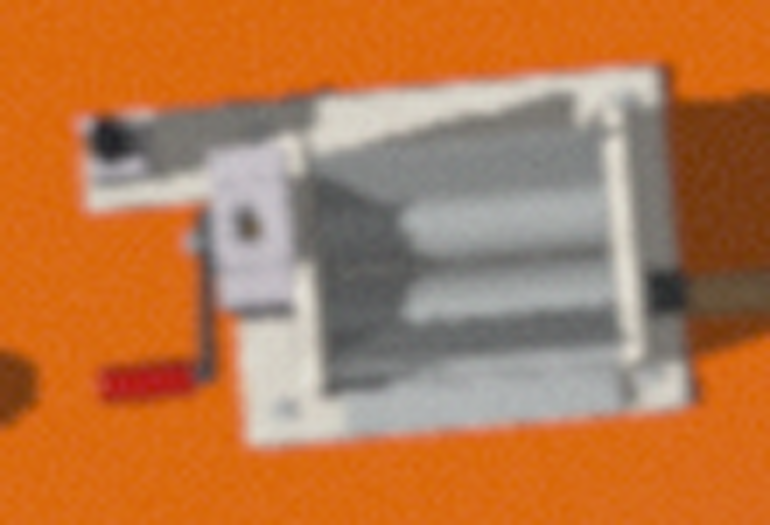

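Zoomed in, the guide hole is at side (234.4,201.3) and top (220.7,181.7). The knob is at side (214.4,235) and top (201,169.7), and the grip at side (259.3,217.6) and top (206.1,204.6). Base yaw is about 5°.

```bash
python3 - <<'E'
from h import *
np.set_printoptions(precision=4,suppress=True)
C={n:bot.camera(n) for n in('side','top')}
s=lambda x,y:(( x+.5)/5.4-.5+195,(y+.5)/5.4-.5+155)
t=lambda x,y:((x+.5)/7-.5+185,(y+.5)/7-.5+150)
for nm,a,b,z in(('guide',(213,250),(250,222),.151),('knob',(105,418),(112,138),.098),('grip',(347,338),(148,382),None)):
    print(nm,tri(C['side'],s(*a),C['top'],t(*b)), z and (atz(C['side'],s(*a),z),atz(C['top'],t(*b),z)))
print('sock',[atz(C['side'],(213.9,242.3),.06),atz(C['top'],(198,171.4),.06)])
# yaw
for z,p in((.012,[(250,445),(692,405)]),(.012,[(80,118),(660,68)]),(.151,[(212,150),(224,308)]),(.151,[(282,148),(294,305)])):
    A,B=[atz(C['top'],t(*q),z) for q in p]; d=B-A; print(A,B,np.degrees(np.arctan2(d[1],d[0])),np.linalg.norm(d))
for z,p in((.012,[(158,458),(397,463)]),(.012,[(70,555),(110,180)])):
    A,B=[atz(C['side'],s(*q),z) for q in p]; d=B-A; print(A,B,np.degrees(np.arctan2(d[1],d[0])),np.linalg.norm(d))
m=bot.trace('top','pin');print([ (r['p'],r['extent']) for r in m[:2]])
m=bot.trace('side','pin');print([ (r['p'],r['extent']) for r in m[:2]])
for n in C:
    for q in('grip',):print([ (r['p'],r['extent']) for r in bot.trace(n,q)[:1]])
E
```

```text
guide (array([0.5318, 0.0533, 0.1511]), np.float64(0.0034438714774349664)) (array([0.5301, 0.0533, 0.151 ]), array([0.5335, 0.0534, 0.151 ]))
knob (array([0.5812, 0.1274, 0.0916]), np.float64(0.003474269204906984)) (array([0.5783, 0.1332, 0.098 ]), array([0.5822, 0.1269, 0.098 ]))
grip (array([0.4544, 0.105 , 0.1452]), np.float64(0.002510678479301645)) None
sock [array([0.5792, 0.1394, 0.06  ]), array([0.5789, 0.1404, 0.06  ])]
[0.427  0.0641 0.012 ] [ 0.4447 -0.1708  0.012 ] -85.68710626721 0.23560348203474046
[0.603  0.1532 0.012 ] [ 0.625  -0.1572  0.012 ] -85.94781605928029 0.3111624038199394
[0.5695 0.0718 0.151 ] [0.4913 0.0666 0.151 ] -176.2423784081281 0.07838439716502377
[0.5699 0.0372 0.151 ] [0.4922 0.0322 0.151 ] -176.29359137730358 0.07786705274173768
[0.5589 0.0834 0.012 ] [0.4233 0.0717 0.012 ] -175.06334041087644 0.13612847212117982
[0.5971 0.1592 0.012 ] [ 0.6223 -0.1459  0.012 ] -85.2783987321458 0.30606660452951995
[(0.59, [196.7, 165.8, 203.6, 176.3]), (0.24, [198.0, 156.8, 296.8, 213.6])]
[(0.64, [210.1, 230.0, 219.1, 241.4])]
[(0.74, [226.7, 209.8, 262.7, 230.2])]
[(0.69, [197.7, 180.8, 215.9, 205.4])]
```

>>> {"op": "send_rows", "data": {
  "moves": [0.5,0.95,0.35,0,0,0.31,-0.18,0.55,0.95,0.35,0,0,0.31,-0.18,0.55,0.95,0.35,0,0,0.31,-0.18,0.55,0.95,0.35,0,0,0.31,-0.18,0.55,0.95,0.35,0,0,0.31,-0.18,0.55,0.95,0.35,0,0,0.31,-0.18,0.55,0.95,0.35,0,0,0.31,-0.18,0.55,0.95,0.35,0,0,0.31,-0.18],
  "squeeze": 40
}}

```text
time: 2.4
ee_pos: [0.3176, -0.3181, 0.3017]
tcp_rot: [180.0, -0.0, 43.7]
wrist_force: [-0.5, -0.3, 0.3]
opening: 0.0503
grasp_force: 0.0
```

>>> {"op": "send_rows", "data": {
  "moves": [0.55,0.95,0,0,0,0.31,-0.18,0.55,0.95,0,0,0,0.31,-0.18,0.55,0.95,0,0,0,0.31,-0.18,0.55,0.95,0,0,0,0.31,-0.18,0.55,0.95,0,0,0,0.31,-0.18,0.55,0.95,0,0,0,0.31,-0.18,0.55,0.95,0,0,0,0.31,-0.18,0.55,0.95,0,0,0,0.31,-0.18]
}}

```text
time: 3.4
ee_pos: [0.4276, -0.1281, 0.3014]
tcp_rot: [180.0, -0.0, 65.0]
wrist_force: [0.2, -1.0, -1.4]
opening: 0.0505
grasp_force: 0.0
```

>>> {"op": "send_rows", "data": {
  "moves": [0.55,0.95,0,0,0,0.31,-0.18,0.55,0.95,0,0,0,0.31,-0.18,0.55,0.95,0,0,0,0.31,-0.18,0.55,0.95,0,0,0,0.31,-0.18,0.55,0.95,0,0,0,0.31,-0.18,0.55,0.95,0,0,0,0.31,-0.18,0.55,0.95,0,0,0,0.31,-0.18,0.55,0.95,0,0,0,0.31,-0.18]
}}

```text
time: 4.4
ee_pos: [0.5376, 0.0619, 0.3013]
tcp_rot: [180.0, 0.0, 86.3]
wrist_force: [0.1, 0.4, -0.4]
opening: 0.0499
grasp_force: 0.0
```

>>> {"op": "send_rows", "data": {
  "moves": [0.565,0.93,0,0,0,0.31,-0.18,0.565,0.93,0,0,0,0.31,-0.18,0.565,0.93,-0.6,0,0,0.31,-0.18,0,0,-1,0,0,0,-0.18,0,0,-1,0,0,0,-0.18,0,0,-1,0,0,0,-0.18,0,0,-1,0,0,0,-0.18,0,0,-1,0,0,0,-0.18]
}}

```text
time: 5.4
ee_pos: [0.5794, 0.131, 0.1593]
tcp_rot: [-179.9, 0.0, 94.3]
wrist_force: [0.3, -0.4, 0.2]
opening: 0.0503
grasp_force: 0.0
```

```bash
python3 - <<'E'
from h import *
np.set_printoptions(precision=4,suppress=True)
C={n:bot.camera(n) for n in('side','top')}
o=bot.get_obs();print(o['ee_pos'],o['tcp_rot'])
P=[]
for n,c in C.items():
    p=proj(c,[o['ee_pos'],[.58,.1315,.098],[.58,.1315,.068]]);print(n,p)
    x,y=(170,195) if n=='side' else (165,135)
    P.append(cv2.resize(c['color'][y:y+80,x:x+80,::-1],None,fx=5,fy=5,interpolation=cv2.INTER_CUBIC))
cv2.imwrite('pics/d.png',np.hstack(P))
E
```

```text
[0.5782 0.1307 0.1574] [-179.6943    0.0449   94.2444]
side [[213.3988 217.0091]
 [213.5493 231.5253]
 [213.9514 238.4393]]
top [[197.6016 168.5536]
 [199.2818 169.9311]
 [200.1989 170.8366]]
```

View pics/d.png

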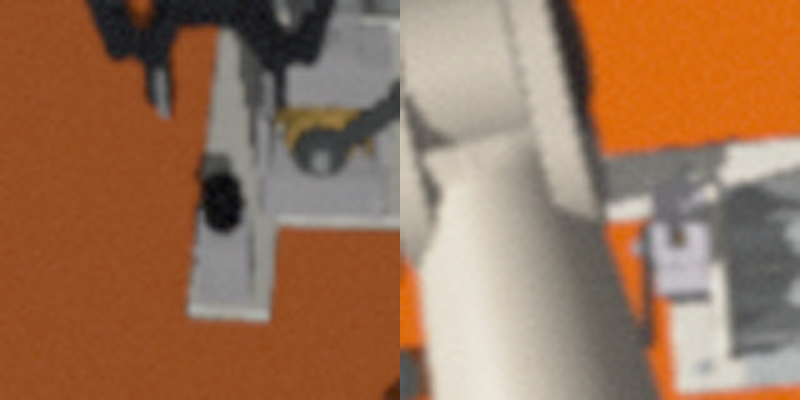

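The side crop shows the fingers straddling column 214.5, with the knob at (214.4,235.6), as predicted. Going down and closing.

>>> {"op": "send_rows", "data": {
  "moves": [0,0,-0.88,0,0,0,-0.18,0,0,-0.88,0,0,0,-0.18,0,0,-0.88,0,0,0,-0.18,0,0,-0.88,0,0,0,-0.18,0,0,0,0,0,0,0.8,0,0,0,0,0,0,0.8,0,0,0,0,0,0,0.8,0,0,0,0,0,0,0.8],
  "squeeze": 40
}}

```text
time: 6.5
ee_pos: [0.58, 0.1309, 0.0741]
tcp_rot: [179.9, -0.0, 94.2]
wrist_force: [0.2, 0.1, -0.0]
opening: 0.0225
grasp_force: 39.3
```

>>> {"op": "send_rows", "data": {
  "moves": [0,0,0.4,0,0,0,0.8,0,0,0.9,0,0,0,0.8,0,0,1,0,0,0,0.8,0,0,1,0,0,0,0.8,0,0,1,0,0,0,0.8,0,0,1,0,0,0,0.8,0,0,1,0,0,0,0.8,0,0,0.2,0,0,0,0.8]
}}

```text
time: 7.5
ee_pos: [0.5802, 0.1309, 0.2382]
tcp_rot: [179.8, -0.0, 94.2]
wrist_force: [-1.1, -0.6, -0.9]
opening: 0.0227
grasp_force: 39.6
```

```bash
python3 - <<'E'
from h import *
np.set_printoptions(precision=4,suppress=True)
C={n:bot.camera(n) for n in('side','top')}
o=bot.get_obs();print(o['ee_pos'],o['tcp_rot'],o['wrist_force'],o['opening'],o['grasp_force'])
p=o['ee_pos']
for n,c in C.items():
    print(n,'pred knob under, tip',proj(c,[p-[0,0,.006],p-[0,0,.062]]))
    for q in('guide','socket','pin'): print(q,[(np.round(a['pixel'],1),round(a['p'],2)) for a in bot.landmark_of(n,q)[:1]])
c=C['side'];a=cv2.resize(c['color'][165:265,180:280,::-1],None,fx=6,fy=6,interpolation=cv2.INTER_CUBIC);cv2.imwrite('pics/e.png',a)
E
```

```text
[0.5798 0.1308 0.2362] [179.9467  -0.0082  94.2095] [-0.0965  0.9793 -0.7138] 0.022713755253783708 39.646196365356445
side pred knob under, tip [[211.7663 198.0312]
 [212.5866 212.7471]]
guide [(array([236.3, 200.4]), 0.97)]
socket [(array([214. , 240.6]), 0.83)]
pin [(array([210.3, 215.4]), 0.69)]
top pred knob under, tip [[195.0419 165.597 ]
 [197.0009 167.5364]]
guide [(array([218.1, 178.9]), 0.98)]
socket []
pin []
```

View pics/e.png

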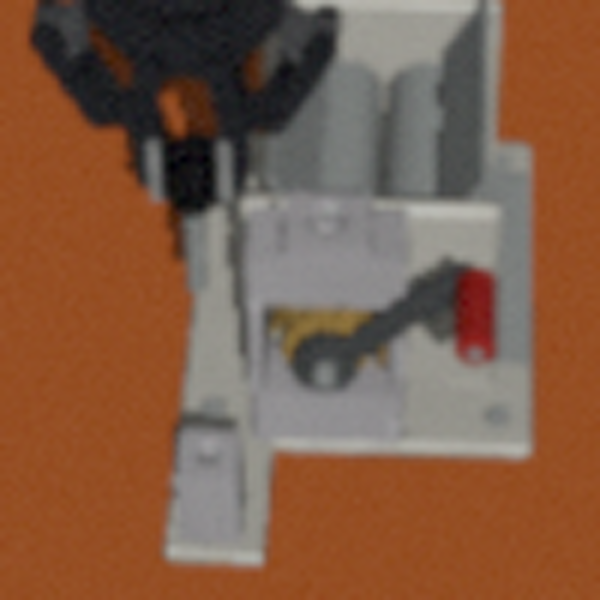

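The pin hangs straight in the gripper, its tip at about side (213,212) as predicted. The empty socket hole is at (214.2,239.6) and the guide hole at (233.8,201).

```bash
python3 - <<'E'
from h import *
np.set_printoptions(precision=4,suppress=True)
C={n:bot.camera(n) for n in('side','top')}
s0=np.array([.580,.1309])
S=C['side'];T=C['top']
f=lambda x,y:((x+.5)/6-.5+180,(y+.5)/6-.5+165)
t=lambda x,y:((x+.5)/7-.5+185,(y+.5)/7-.5+150)
bs=atz(S,f(208,450),.06)[:2]-s0; g=atz(S,f(326,219),.151)[:2]
bt=atz(T,t(112,138),.098)[:2]-s0; gt=atz(T,t(250,222),.151)[:2]
print(bs,g,g-bs);print(bt,gt,gt-bt)
# grip-based, bias removed
gr=tri(S,f(476,316),T,t(148,382));print(gr)
# current boss patch, both cams
for n,(x,y,w,h) in(('side',(224,194,22,14)),('top',(212,170,18,26))):
    print(n);print(C[n]['color'][y:y+h,x:x+w].mean(2).astype(int))
E
```

```text
[-0.0002 -0.002 ] [0.5303 0.0542] [0.5305 0.0562]
[ 0.0022 -0.004 ] [0.5335 0.0534] [0.5313 0.0574]
(array([0.4543, 0.105 , 0.145 ]), np.float64(0.0027118265577971944))
side
[[ 96 109 103  99  97  98  98  99 103 110 119 121 120 121 122 120 115 108
   89  74  76  92]
 [ 98 112 107 100  97 100 100  98 102 106 119 121 122 122 121 117 115 105
   91  76  80  92]
 [ 87 103 109 107 104 108 111 107 103 109 115 113 116 117 116 110 110 110
   90  75  78  91]
 [118 119 123 127 124 126 128 123 120 121 122 121 119 117 119 118 120 115
   99  87  88  96]
 [148 132 141 145 136 136 135 134 137 143 146 143 138 132 135 133 133 129
  129 134 131 131]
 [146 128 139 147 137 136 136 137 140 147 155 150 141 136 135 134 134 133
  140 151 150 150]
 [138 134 137 138 139 137 137 135 139 139 143 144 135 131 132 133 131 127
  124 133 132 132]
 [136 134 130 127 134 136 130 126 131 133 135 135 122 120 127 134 134 129
  131 134 134 135]
 [139 133 123 119 134 135 131 123 129 143 146 139 121 120 128 130 131 132
  132 134 135 134]
 [138 139 123 122 133 136 134 130 131 142 147 137 126 127 131 134 133 129
  130 133 135 1
[... 1631 characters left out ...]
192 185 162 135 117 112]
 [111 101  90 118 164 185 190 190 187 188 191 190 186 184 165 156 147 136]
 [115 101  88 111 150 175 184 182 183 186 189 191 188 183 179 184 183 159]
 [115 101  85 114 157 184 190 190 189 189 192 195 194 193 188 199 205 172]
 [115 101  92 116 161 188 195 195 194 195 195 198 196 193 193 210 213 180]
 [116 103  88 115 161 188 195 198 193 196 195 195 193 193 198 210 216 186]
 [116  98  85 109 156 184 188 189 184 185 184 181 181 179 188 212 219 193]
 [116 101  81 104 141 165 162 160 155 152 151 145 139 143 156 194 216 198]
 [114  99  83  95 119 133 132 126 117 120 124 125 123 125 142 184 208 197]
 [117 100  83  86 109 123 128 137 139 145 150 160 159 163 167 188 209 198]]
```

>>> {"op": "send_rows", "data": {
  "moves": [-0.4,-0.6,0,0,0,0,0.8,-0.6,-0.9,0,0,0,0,0.8,-0.6,-0.9,0,0,0,0,0.8,-0.36,-0.55,0,0,0,0,0.8,0,0,-0.4,0,0,0,0.8,0,0,-0.3,0,0,0,0.8]
}}

```text
time: 8.75
ee_pos: [0.5307, 0.0572, 0.2173]
tcp_rot: [-180.0, -0.0, 94.2]
wrist_force: [0.0, 0.3, -0.5]
opening: 0.0227
grasp_force: 39.6
```

```bash
python3 - <<'E'
from h import *
np.set_printoptions(precision=4,suppress=True)
S=bot.camera('side')
o=bot.get_obs();p=o['ee_pos'];print(p,o['tcp_rot'],o['wrist_force'],o['opening'])
print(proj(S,[p-[0,0,.006],p-[0,0,.062],[p[0],p[1],.151]]))
cv2.imwrite('pics/f.png',cv2.resize(S['color'][165:225,205:265,::-1],None,fx=9,fy=9,interpolation=cv2.INTER_CUBIC))
E
```

```text
[0.5305 0.0574 0.2162] [-179.8863   -0.004    94.2282] [ 0.0311 -0.0706 -2.0164] 0.02298244695620885
[[233.5822 186.716 ]
 [233.7242 201.0561]
 [233.7322 201.8436]]
```

View pics/f.png

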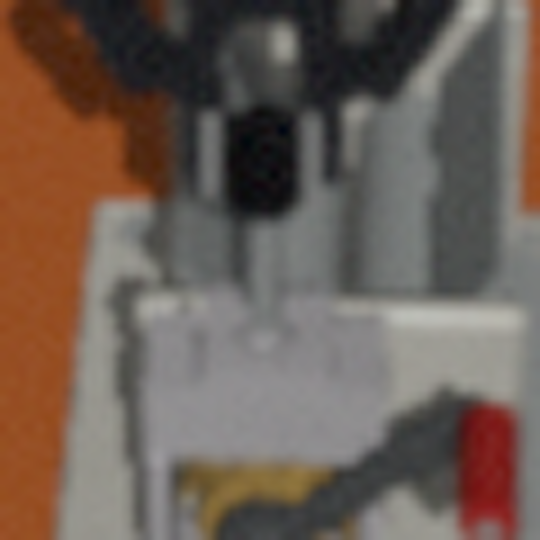

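The pin tip hovers right above the hole, at about crop (264,330) against the hole at (263,338). Lowering gently.

>>> {"op": "send_rows", "data": {
  "moves": [0,0,-0.2,0,0,0,0.8,0,0,-0.2,0,0,0,0.8,0,0,-0.1,0,0,0,0.8,0,0,0,0,0,0,0.8]
}}

```text
time: 9.3
ee_pos: [0.5306, 0.057, 0.2052]
tcp_rot: [-180.0, 0.0, 94.2]
wrist_force: [0.8, -2.0, -2.3]
opening: 0.0228
grasp_force: 39.6
```

>>> {"op": "send_rows", "data": {
  "moves": [0,0,-0.1,0,0,0,0.8,0,0,-0.06,0,0,0,0.8,0,0,0,0,0,0,0.8]
}}

```text
time: 9.68
ee_pos: [0.5307, 0.0569, 0.2025]
tcp_rot: [179.9, 0.0, 94.2]
wrist_force: [-0.4, -2.5, 5.2]
opening: 0.0226
grasp_force: 40.3
```

>>> {"op": "send_rows", "data": {
  "moves": [0,0,0.08,0,0,0,0.8,0,-0.08,0,0,0,0,0.8,0,-0.06,0,0,0,0,0.8,0,0,-0.08,0,0,0,0.8,0,0,0,0,0,0,0.8]
}}

```text
time: 10.3
ee_pos: [0.5305, 0.0536, 0.2014]
tcp_rot: [-180.0, -0.0, 94.2]
wrist_force: [0.4, 0.1, -0.4]
opening: 0.0227
grasp_force: 39.6
```

>>> {"op": "send_rows", "data": {
  "moves": [0,0,-0.08,0,0,0,0.8,0,0,-0.04,0,0,0,0.8,0,0,0,0,0,0,0.8]
}}

```text
time: 10.68
ee_pos: [0.5305, 0.0536, 0.1987]
tcp_rot: [-180.0, -0.0, 94.2]
wrist_force: [-0.7, 0.5, -1.1]
opening: 0.0223
grasp_force: 39.6
```

>>> {"op": "send_rows", "data": {
  "moves": [0,0,-0.1,0,0,0,0.8,0,0,-0.1,0,0,0,0.8,0,0,0,0,0,0,0.8]
}}

```text
time: 11.05
ee_pos: [0.5305, 0.0535, 0.1935]
tcp_rot: [-180.0, 0.0, 94.2]
wrist_force: [0.2, 0.3, -0.8]
opening: 0.0224
grasp_force: 39.6
```

>>> {"op": "send_rows", "data": {
  "moves": [0,0,-0.2,0,0,0,0.8,0,0,-0.2,0,0,0,0.8,0,0,-0.2,0,0,0,0.8,0,0,-0.16,0,0,0,0.8,0,0,0,0,0,0,0.8]
}}

```text
time: 11.68
ee_pos: [0.5304, 0.0535, 0.1744]
tcp_rot: [-180.0, 0.0, 94.2]
wrist_force: [0.2, 0.3, -0.9]
opening: 0.0225
grasp_force: 39.6
```

>>> {"op": "send_rows", "data": {
  "moves": [0,0,-0.06,0,0,0,0.8,0,0,-0.04,0,0,0,0.8,0,0,0,0,0,0,0.8]
}}

```text
time: 12.05
ee_pos: [0.5306, 0.0536, 0.1723]
tcp_rot: [180.0, -0.0, 94.2]
wrist_force: [-0.8, -0.1, -0.9]
opening: 0.0225
grasp_force: 39.6
```

>>> {"op": "send_rows", "data": {
  "moves": [0,0,0,0,0,0,0.1,0,0,0,0,0,0,-0.18,0,0,0,0,0,0,-0.18,0,0,0.4,0,0,0,-0.18,0,0,1,0,0,0,-0.18,0,0,1,0,0,0,0.3,0,0,0.8,0,0,0,1]
}}

```text
time: 12.92
ee_pos: [0.5307, 0.0536, 0.2542]
tcp_rot: [179.9, -0.0, 94.2]
wrist_force: [0.0, -0.3, 0.5]
opening: 0.0144
grasp_force: 0.0
```

```bash
python3 - <<'E'
from h import *
np.set_printoptions(precision=4,suppress=True)
S=bot.camera('side')
o=bot.get_obs();p=o['ee_pos'];print(p,o['wrist_force'],o['opening'])
print(proj(S,[[.5305,.0536,.194],[.5305,.0536,.164],[.5305,.0536,.151]]))
cv2.imwrite('pics/g.png',cv2.resize(S['color'][150:230,205:285,::-1],None,fx=7,fy=7,interpolation=cv2.INTER_CUBIC))
print([(a['pixel'],a['p']) for a in bot.landmark_of('side','pin')[:2]],[(a['extent'],a['p']) for a in bot.boxes_of('side','pin')[:2]])
print([(a['pixel'],a['p']) for a in bot.landmark_of('side','grip')[:1]])
E
```

```text
[0.5312 0.0536 0.2566] [-1.0128 -0.2969  1.1503] 0.0071979920243701225
[[233.7787 190.0471]
 [233.8519 197.7007]
 [233.8835 200.9438]]
[([233.2, 211.5], 0.54)] [([230.5, 187.6, 241.7, 202.9], 0.44)]
[([261.6, 218.0], 0.62)]
```

View pics/g.png

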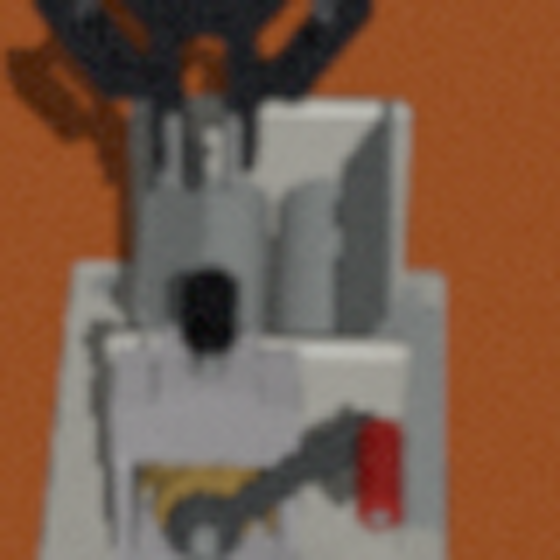

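The pin stands in the guide. Its knob spans side rows 188–201 at column 234, matching the standing prediction. Next I move the shut fingers behind the grip on its -x side.

>>> {"op": "send_rows", "data": {
  "moves": [-0.92,0.49,0,0,0,0,1,-0.92,0.49,0,0,0,0,1,-0.92,0.49,0,0,0,0,1,-0.92,0.49,0,0,0,0,1,-0.92,0.49,0,0,0,0,1,0,0,-1,0,0,0,1,0,0,-1,0,0,0,1,0,0,-1,0,0,0,1]
}}

```text
time: 14.12
ee_pos: [0.4151, 0.1147, 0.1754]
tcp_rot: [-179.9, 0.0, 94.2]
wrist_force: [1.0, 0.3, -0.7]
opening: 0.0001
grasp_force: 0.0
```

>>> {"op": "send_rows", "data": {
  "moves": [0,0,-1,0,0,0,1,0,0,-1,0,0,0,1,0,0,0,0,0,0,1]
}}

```text
time: 14.5
ee_pos: [0.4141, 0.1144, 0.1249]
tcp_rot: [-179.8, 0.0, 94.2]
wrist_force: [-0.2, 0.4, 0.8]
opening: 0.0001
grasp_force: 0.0
```

>>> {"op": "send_rows", "data": {
  "moves": [0.16,0,0,0,0,0,1,0.16,0,0,0,0,0,1,0.08,0,0,0,0,0,1,0.08,0,0,0,0,0,1]
}}

```text
time: 15.0
ee_pos: [0.4279, 0.1148, 0.1276]
tcp_rot: [180.0, -0.0, 94.2]
wrist_force: [0.7, 0.6, -0.0]
opening: -0.0004
grasp_force: 0.0
```

>>> {"op": "send_rows", "data": {
  "moves": [0.12,0.01,0.06,0,0,0,1,0.12,0.01,0.06,0,0,0,1,0.12,0.01,0.06,0,0,0,1,0.12,0.01,0.06,0,0,0,1]
}}

```text
time: 15.5
ee_pos: [0.439, 0.1157, 0.1331]
tcp_rot: [-179.9, 0.0, 94.2]
wrist_force: [-4.6, -0.1, 0.4]
opening: 0.0003
grasp_force: 2.4
```

>>> {"op": "send_rows", "data": {
  "moves": [0.1,0.01,0.06,0,0,0,1,0.1,0.01,0.06,0,0,0,1,0.1,0.01,0.06,0,0,0,1,0.1,0.01,0.06,0,0,0,1,0.08,0.01,0.05,0,0,0,1]
}}

```text
time: 16.12
ee_pos: [0.4519, 0.1169, 0.1407]
tcp_rot: [180.0, 0.0, 94.2]
wrist_force: [-3.8, -3.0, 0.9]
opening: -0.0001
grasp_force: 1.7
```

>>> {"op": "send_rows", "data": {
  "moves": [0.05,0.003,0.03,0,0,0,1,0.05,0.003,0.03,0,0,0,1,0.05,0.003,0.03,0,0,0,1,0.05,0.003,0.03,0,0,0,1]
}}

```text
time: 16.62
ee_pos: [0.4567, 0.1174, 0.1436]
tcp_rot: [180.0, -0.0, 94.2]
wrist_force: [-2.3, -3.3, 0.7]
opening: 0.0001
grasp_force: 1.6
```

```bash
cat > k.py <<'E'
from h import *
S=bot.camera('side')['color'].astype(float).mean(2)[180:212,230:237]
m=S.mean(1);d=np.clip(75-m,0,None);o=bot.get_obs()
print(np.round((d*np.arange(180,212)).sum()/d.sum(),2),m.astype(int),o['ee_pos'].round(4),o['wrist_force'].round(1))
E
python3 k.py; python3 - <<'E'
import cv2,numpy as np
S=cv2.imread('pics/g.png');S=cv2.resize(S,(80,80),interpolation=cv2.INTER_AREA).mean(2)[30:62,25:32];print(S.mean(1).astype(int))
E
```

```text
193.89 [ 92  93  93  94  95  95  95  92  73  37  25  23  24  22  24  23  29  34
  37  44  61  83  97 114 127 134 138 140 141 140 140 140] [0.4569 0.1174 0.1437] [-2.6 -1.7  0. ]
[106 107 107 107 107 108 108  99  72  37  26  24  24  24  25  24  25  29
  38  54  83 105 116 123 131 137 141 144 144 143 143 142]
```

>>> {"op": "send_rows", "data": {
  "moves": [0.05,0.003,0.02,0,0,0,1,0.05,0.003,0.02,0,0,0,1,0.05,0.003,0.02,0,0,0,1,0.05,0.003,0.02,0,0,0,1]
}}

```text
time: 17.18
ee_pos: [0.4617, 0.1177, 0.1456]
tcp_rot: [180.0, -0.0, 94.2]
wrist_force: [-3.2, -2.2, 0.7]
opening: -0.0001
grasp_force: 1.6
```

```bash
python3 k.py
```

```text
196.38 [ 80  81  84  85  87  87  87  88  88  85  74  46  24  23  23  31  29  27
  24  24  26  35  48  88 119 132 137 140 141 141 139 140] [0.4619 0.1178 0.1456] [-2.8 -1.2  0.4]
```

The pin has dropped: the knob moved down 2.5 rows, about 10 mm, with no rise in force. I stop the lever here, back off and go above the knob.

>>> {"op": "send_rows", "data": {
  "moves": [-0.5,-0.04,0,0,0,0,1,-0.5,-0.04,0,0,0,0,1,0,0,1,0,0,0,1,0,0,1,0,0,0,1,0,0,1,0,0,0,1,0,0,1,0,0,0,1,0,0,0,0,0,0,1]
}}

```text
time: 18.1
ee_pos: [0.4367, 0.1159, 0.2475]
tcp_rot: [179.8, -0.0, 94.2]
wrist_force: [-0.4, 0.7, -0.3]
opening: 0.0001
grasp_force: 0.0
```

>>> {"op": "send_rows", "data": {
  "moves": [0.94,-0.62,0,0,0,0,1,0.94,-0.62,0,0,0,0,1,0.94,-0.62,0,0,0,0,1,0.94,-0.62,0,0,0,0,1,0,0,-0.5,0,0,0,1,0,0,-0.8,0,0,0,1,0,0,0,0,0,0,1]
}}

```text
time: 18.98
ee_pos: [0.529, 0.054, 0.2109]
tcp_rot: [-179.8, -0.0, 94.2]
wrist_force: [-0.2, 0.1, 1.5]
opening: 0.0002
grasp_force: 0.0
```

```bash
python3 k.py
```

```text
196.55 [ 83  82  85  85  85  86  88  92 100 107  95  60  30  23  18  21  20  22
  24  18  23  30  54  98 127 137 140 143 143 143 142 142] [0.5294 0.054  0.2123] [0.1 0.3 0.2]
```

>>> {"op": "send_rows", "data": {
  "moves": [0.04,0,-0.45,0,0,0,1,0,0,-0.4,0,0,0,1,0,0,-0.06,0,0,0,1,0,0,-0.04,0,0,0,1,0,0,0,0,0,0,1]
}}

```text
time: 19.65
ee_pos: [0.5317, 0.0537, 0.1895]
tcp_rot: [180.0, -0.0, 94.2]
wrist_force: [-0.5, -0.3, -0.4]
opening: 0.0001
grasp_force: 0.0
```

>>> {"op": "send_rows", "data": {
  "moves": [0,0,-0.04,0,0,0,1,0,0,-0.04,0,0,0,1,0,0,0,0,0,0,1]
}}

```text
time: 20.02
ee_pos: [0.5316, 0.0536, 0.1872]
tcp_rot: [-180.0, 0.0, 94.2]
wrist_force: [0.4, 0.6, 0.1]
opening: 0.0
grasp_force: 0.0
```

>>> {"op": "send_rows", "data": {
  "moves": [0,0,-0.04,0,0,0,1,0,0,-0.04,0,0,0,1,0,0,0,0,0,0,1]
}}

```text
time: 20.4
ee_pos: [0.5316, 0.0537, 0.1852]
tcp_rot: [-180.0, 0.0, 94.2]
wrist_force: [-0.6, 0.1, 0.5]
opening: 0.0
grasp_force: 0.0
```

>>> {"op": "send_rows", "data": {
  "moves": [0,0,-0.04,0,0,0,1,0,0,0,0,0,0,1]
}}

```text
time: 20.65
ee_pos: [0.5316, 0.0537, 0.1842]
tcp_rot: [-180.0, -0.0, 94.2]
wrist_force: [-0.1, -0.4, 0.0]
opening: 0.0002
grasp_force: 0.0
```

>>> {"op": "send_rows", "data": {
  "moves": [0,0,-0.04,0,0,0,1,0,0,0,0,0,0,1]
}}

```text
time: 20.9
ee_pos: [0.5316, 0.0536, 0.1832]
tcp_rot: [-180.0, 0.0, 94.2]
wrist_force: [-0.5, -0.3, -0.1]
opening: 0.0001
grasp_force: 0.0
```

>>> {"op": "send_rows", "data": {
  "moves": [0,0,-0.03,0,0,0,1,0,0,0,0,0,0,1]
}}

```text
time: 21.15
ee_pos: [0.5317, 0.0537, 0.1827]
tcp_rot: [180.0, -0.0, 94.2]
wrist_force: [-0.0, 0.7, 0.8]
opening: -0.0001
grasp_force: 0.5
```

>>> {"op": "send_rows", "data": {
  "moves": [0,0,-0.03,0,0,0,1,0,0,0,0,0,0,1]
}}

```text
time: 21.4
ee_pos: [0.5317, 0.0537, 0.1821]
tcp_rot: [180.0, -0.0, 94.2]
wrist_force: [-0.9, 0.9, 3.2]
opening: 0.0003
grasp_force: 1.9
```

>>> {"op": "send_rows", "data": {
  "moves": [0,0,-0.03,0,0,0,1,0,0,0,0,0,0,1]
}}

```text
time: 21.65
ee_pos: [0.5316, 0.0537, 0.1812]
tcp_rot: [180.0, -0.0, 94.2]
wrist_force: [-0.8, 0.4, 5.7]
opening: -0.0001
grasp_force: 2.6
```

>>> {"op": "send_rows", "data": {
  "moves": [0,0,-0.04,0,0,0,1,0,0,0,0,0,0,1]
}}

```text
time: 21.9
ee_pos: [0.5316, 0.0538, 0.1811]
tcp_rot: [179.9, -0.0, 94.2]
wrist_force: [-3.4, 1.2, 10.6]
opening: 0.0001
grasp_force: 5.5
```

>>> {"op": "send_rows", "data": {
  "moves": [0,0,-0.04,0,0,0,1,0,0,0,0,0,0,1]
}}

```text
time: 22.15
ee_pos: [0.5317, 0.0538, 0.1811]
tcp_rot: [179.9, -0.0, 94.2]
wrist_force: [-4.7, 1.1, 17.1]
opening: 0.0003
grasp_force: 8.4
```

>>> {"op": "send_rows", "data": {
  "moves": [0,0,-0.02,0,0,0,1,0,0,-0.02,0,0,0,1,0,0,0,0,0,0,1]
}}

```text
time: 22.52
ee_pos: [0.5318, 0.0539, 0.181]
tcp_rot: [179.8, -0.0, 94.2]
wrist_force: [-8.0, 1.4, 23.5]
opening: -0.0001
grasp_force: 11.3
```

```bash
python3 k.py
```

```text
191.58 [ 34  32  34  32  32  34  62  82  87  88  89  88  88  88  85  72  39  22
  21  23  25  27  46  88 123 136 140 143 144 143 142 142] [0.5318 0.0539 0.181 ] [-6.4  0.8 21.9]
```

>>> {"op": "send_rows", "data": {
  "moves": [0,0,0.1,0,0,0,1,0,0,0.6,0,0,0,1,0,0,1,0,0,0,1,-0.5,0,1,0,0,0,1,-1,0,1,0,0,0,1,-1,0,0,0,0,0,1,-1,0,0,0,0,0,1]
}}

```text
time: 23.45
ee_pos: [0.4435, 0.0536, 0.2711]
tcp_rot: [180.0, 0.0, 94.2]
wrist_force: [0.3, -0.7, -0.2]
opening: 0.0002
grasp_force: 0.0
```

```bash
python3 k.py; python3 - <<'E'
from h import *
c=bot.camera('side');t=bot.camera('top')
print(proj(c,[[.5305,.0536,.181],[.5305,.0536,.151]]))
A=cv2.resize(c['color'][170:230,205:265,::-1],(480,480),interpolation=cv2.INTER_CUBIC)
cv2.imwrite('pics/i.png',A)
E
```

```text
196.85 [106 106 106 107 107 109 109 108 109 108 102  77  39  22  22  18  18  22
  25  20  22  29  47  92 125 136 141 143 143 143 142 142] [0.4412 0.0535 0.2718] [3.  0.6 3.3]
[[233.81045181 193.39302598]
 [233.88351032 200.94377595]]
```

View pics/i.png

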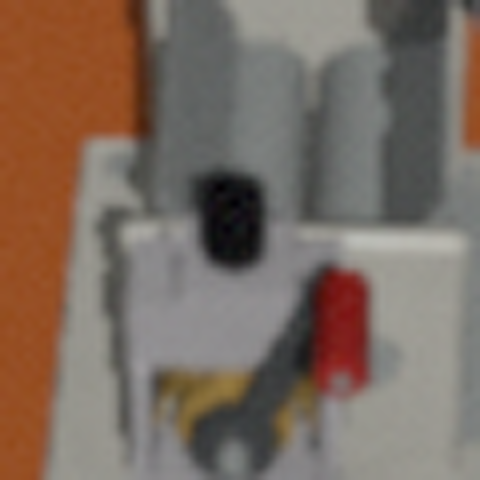

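The image shows the knob down, apparently on the block, and the lever resting short of upright. I'll confirm with one more centred push.

>>> {"op": "send_rows", "data": {
  "moves": [1,0,0,0,0,0,1,1,0,0,0,0,0,1,1,0,-0.2,0,0,0,1,0.54,0,-0.8,0,0,0,1,0,0,-1,0,0,0,1,0,0,-1,0,0,0,1,0,0,-0.4,0,0,0,1,0,0,0,0,0,0,1]
}}

```text
time: 24.6
ee_pos: [0.5327, 0.0536, 0.1852]
tcp_rot: [-179.9, 0.0, 94.2]
wrist_force: [-0.2, -0.2, 0.3]
opening: 0.0001
grasp_force: 0.0
```

>>> {"op": "send_rows", "data": {
  "moves": [-0.08,0,-0.06,0,0,0,1,0,0,-0.06,0,0,0,1,0,0,0,0,0,0,1]
}}

```text
time: 24.98
ee_pos: [0.5307, 0.0537, 0.1829]
tcp_rot: [180.0, -0.0, 94.2]
wrist_force: [0.0, -0.2, -0.3]
opening: -0.0002
grasp_force: 0.0
```

>>> {"op": "send_rows", "data": {
  "moves": [0,0,-0.03,0,0,0,1,0,0,0,0,0,0,1]
}}

```text
time: 25.22
ee_pos: [0.5306, 0.0537, 0.1818]
tcp_rot: [-180.0, -0.0, 94.2]
wrist_force: [0.2, 0.6, -0.6]
opening: 0.0001
grasp_force: 0.0
```

>>> {"op": "send_rows", "data": {
  "moves": [0,0,-0.04,0,0,0,1,0,0,0,0,0,0,1]
}}

```text
time: 25.48
ee_pos: [0.5306, 0.0537, 0.1812]
tcp_rot: [180.0, -0.0, 94.2]
wrist_force: [-0.9, 0.8, 5.0]
opening: 0.0001
grasp_force: 2.0
```

>>> {"op": "send_rows", "data": {
  "moves": [0,0,-0.04,0,0,0,1,0,0,0,0,0,0,1]
}}

```text
time: 25.72
ee_pos: [0.5307, 0.0537, 0.1812]
tcp_rot: [179.9, -0.0, 94.2]
wrist_force: [-3.6, -0.1, 10.0]
opening: 0.0002
grasp_force: 5.2
```

It makes stiff contact at 0.181 m, exactly the home height. Retracting and handing in.

>>> {"op": "send_rows", "data": {
  "moves": [0,0,0.1,0,0,0,1,0,0,0.6,0,0,0,1,0,0,1,0,0,0,1,0,0,1,0,0,0,1,0,0,0.5,0,0,0,1,0,0,0,0,0,0,1,0,0,0,0,0,0,1]
}}

```text
time: 26.6
ee_pos: [0.5305, 0.0536, 0.2588]
tcp_rot: [-179.9, 0.0, 94.2]
wrist_force: [-0.7, 0.2, -0.9]
opening: 0.0002
grasp_force: 0.0
```

```bash
python3 k.py; python3 -c "
from workcell import bot
print(bot.job_done())"
```

```text
196.78 [106 107 107 106 108 108 108 110 109 109 102  78  36  23  17  21  19  22
  20  21  26  29  49  91 126 137 141 143 143 143 142 142] [0.5304 0.0536 0.2587] [-0.  -0.1 -0.2]
the job is handed in; nothing more can be done
None
```

The dough roller is set and handed in after 26.6 s: the pin fell into the cross-hole, I stopped the lever there, then pushed the pin home (knob top at 0.181 m, the home height; peak push read 23.5 N, a little over the 20 N given) and backed the arm clear.

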